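# Put the loop tool away in the hinged tool case

## Robot

A 6-joint arm with a two-finger parallel gripper is mounted at the origin on the work surface. World frame = base frame: x ahead of the robot, y to its left, z up, the work surface at z = 0. Lengths are in m, angles in degrees, forces in N, time in s.
With the tool pointing down it reaches from about 0.375 to 0.9 m from the base axis. Payload 3.1 kg.
Tool frame: the origin (TCP) lies between the finger pads; the fingertips stand 11 mm ahead of it and the grasp point (between the pads) lies 8 mm behind it; z points along the fingers, y is the line along which they close (so a half turn about z gives the same grasp; the last joint's range is limited). The gripper opens to 87 mm and grips with 3 to 60 N. Pads are 19 mm wide; open, the fingers measure 117 mm over their backs; the gripper's body (75 mm by 190 mm) begins 51 mm behind the grasp point.
Start: joints at [-87.061, 30.224, 82.088, -0, 67.689, -10.227], TCP at [0.142, -0.609, 0.234] pointing down, gripper open.
Joint ranges: [-176.69, 176.69], [-43.24, 126.21], [12.49, 139.97], [-82, 262], [0, 151.66], [-163.58, 163.58]. Speed limits (degrees/s): [159.86, 159.86, 180, 180, 180, 180].

## Interface

Orientations are given as a 3x3 rotation matrix whose columns are the frame's x, y, z axes.
In Python, from rig import bot gives the robot as it stands.
- The arm moves only by the tool apply_moves, never from a script. Its argument "steps" is a list that holds one entry, the list of rows, each a list of 7 numbers: the shift along the tool's x, y, z in cm, then the turn, a rotation vector about the tool's x, y, z in degrees, then the gripper command: -1 is shut, 1 is fully open, values between are in proportion. In form: [[[dx, dy, dz, rx, ry, rz, jaw], ...]]. A call has 1 to 20 rows; each row is the pose to reach, as a shift and turn from the pose commanded when the call began, along the tool's axes at that moment; what a row does not reach only later rows make up. A row lasts 1/8 s, in which the tool goes at most 62.5 mm and 10.7 degrees, less where a joint would pass 70% of its speed; a pose out of reach is approached as far as the arm can. A call with a gripper value outside its range is refused whole. The fingers move at their own pace and stop on an object; the grip force is fixed at half the most. Time passes only in rows, so rows that repeat a pose let the fingers close. It gives the time, the measured TCP pose, the force, the opening and the grip force at its end, in the units of the state.
- bot.read_state(): the state, without advancing time (a new reading comes with each control period).
- bot.capture(name): name is "side" or "top"; returns the picture (400x640x3 uint8, blue, green, red); there is no depth.
- bot.camera_model(name): a dict with "intrinsics" (3x3 intrinsics, pixels), "R" (3x3) and "t" (3): a world point X has camera coordinates R X + t. Camera axes: x right, y down, z forward; pixel columns grow to the right and rows downward; lengths in m; the calibration is good to about 2 mm. A picture is of the moment at which its call begins. camera_model takes no time and is no camera call.
- bot.hand_in(): hands the job in; it is judged then, once.
The state is a dict: "time_s": time; "joint_positions": joint angles; "qvel": joint speeds; "tau": joint torques, N m; "position": TCP position; "tcp_rot": TCP orientation; "force": force on the tool from outside, world axes, zero at the start; "moment": the same for the moment, N m; "opening": opening from 0.0 (shut) to 1.0 (fully open); "grasp_force": force on a finger pad.
Only numpy, scipy, OpenCV 4.12 (cv2) and the standard library are available. Lean on these libraries where they do the work, as an engineer would, in place of code of your own. Each camera call takes 0.05 s, during which the arm holds its last target. There are 200 camera calls.

## Task

Swing the tool case's lid right back until it is pressed well into the rubber head of its rest, feeling for it and never forcing it, so that the lid stays there leaning on the rubber when you let go. Then take the double-ended loop tool from the table, lower it by hand into the free part of the case and leave it lying flat on the bottom. Leave the other things where they are.

Things in the scene. Friction and masses are not known exactly. Their poses are not given: they have to be found in the camera images.
- case: fixed open plywood tool case, 170 (x) x 260 (y) x 75 (z) mm, walls and bottom 6 mm. Origin: centre of its underside. The lid's hinge runs along its +x top edge, the lid's free edge and handle are at -x. It stands turned so that -x points roughly to the robot's left. Two jars stand inside at its -y end; the +y part (y from -50 to +120 mm) is free
- lid (a joint): lid angle in rad: 0 shut, 1.57 upright, more when leaning back. Plywood lid 170 x 260 x 10 mm, 0.25 kg. Its stiff hinge holds it wherever it is left; turning the lid takes 1.5 to 3 N at the handle. The hinge itself goes on well past the rest, to 2.5
- lid_hinge (a point): middle of the hinge line, on the case at its frame's (85, 0, 75.5) mm; the line runs along the case's y axis. In the lid's own frame (origin here, axes as the case's when shut, turning with the lid) the handle bar's middle is at (-185, 0, 48) mm and the lid fills x -170 to 0, z 0 to 10 mm
- lid_handle (a point): middle of the lid's handle: round steel bar 10 mm thick, 90 mm long, parallel to the hinge, a leg at each end; lid shut, it is 38 mm above the lid's face and 15 mm beyond its free edge. Taken from above between the legs, fingers closing across the bar, it turns freely in the grip, so the tool can stay upright. When letting go beside the upright lid open the fingers only to about 30 mm
- rest: the lid's rest: steel rail 150 x 34 x 8 mm fixed behind the case, along +x (axes as the case's); origin: middle of the underside of its near end, at (91, 95, 0) mm in the case's frame. A steel post with a rubber head is clamped somewhere along 30 mm of it (not measured), so the lid first meets the head at an angle between 1.71 and 1.96 rad: feel for it
- head_zone (a point): fixed point, middle of the 30 mm over which the rubber head's axis may be found, 185 mm above the table. The black head, 36 mm wide, 16 mm thick, faces the lid's back and gives 1 mm per 1.2 N, at most 20 mm. Well pressed: 5 N or more on it for half a second, best 10 N; over 16 N is forcing. 10 N here adds about 6 N at the handle. The stiff hinge then keeps the lid pressed on it
- loop_tool: the double-ended loop tool, 50 g: square wooden handle 74 x 14 x 14 mm, a steel ferrule and a flat steel wire loop (22 mm wide) at each end, 156 mm over all along its x axis; origin at the middle of its underside. It lies on the table to the robot's left, side by side with the needle tool and the wooden knife, in any order, about 75 mm apart
- needle_tool: bystander: needle tool, square wooden handle 110 x 13 x 13 mm with one thin steel needle, 160 mm over all, lying on the table
- wood_knife: bystander: flat wooden modelling knife 138 x 20 x 8 mm, no metal, lying on the table
- jar_a: bystander: small glass jar, 44 mm wide, 48 mm high, white cap, standing inside the case at its -y end (about 90 mm from the case's middle)
- jar_b: bystander: small glass jar, 40 mm wide, 48 mm high, white cap, beside jar_a inside the case
- comb: bystander: flat black clay comb 110 x 45 x 6 mm
- dish: bystander: low grey clay dish, 124 mm across, 22 mm high
Not all that is in view belongs to the job. Several things look just like the loop_tool: the one meant starts farthest to the robot's left.

How it is judged (in metres and radians):
On the way, in this order (a step that is already met when the one before it is completed fails the run):
1. the lid is pressed on the rubber head with 5 N or more for half a second (contact force between case and rest above 5 N), for 0.5 s.
2. the loop tool, still held, is down inside the case (its underside less than 35 mm above the case's underside) (x of loop_tool in the frame of case between -0.08 and 0.08 m and y of loop_tool in the frame of case between -0.05 and 0.12 m and z of loop_tool in the frame of case below 0.035 m and contact force between the fingers and loop_tool above 0.5 N), for 0.1 s.
At the end, for the whole second after the job is handed in: The lid still leans on the rubber head (over 0.5 N). The loop tool lies at rest and level (its length within 0.15 rad) on the case's bottom, its origin below 26 mm over the case's underside, within 80 mm in x and from -50 to +120 mm in y of the case's middle (contact force between case and rest above 0.5 N and x of loop_tool in the frame of case between -0.08 and 0.08 m and y of loop_tool in the frame of case between -0.05 and 0.12 m and z of loop_tool in the frame of case below 0.026 m and angle between loop_tool's own x axis and vertical between 1.42 and 1.72 rad and linear speed of loop_tool below 0.02 m/s); the robot touches nothing.
It fails at once if the lid is forced: more than 16 N on the rubber head (contact force between case and rest above 16 N).
It fails at once if one of the bystanders (needle tool, wooden knife, jars, comb, dish) is moved more than 30 mm (distance of any of needle_tool, wood_knife, jar_a, jar_b, comb, dish from where it was at the start of the episode above 0.03 m).
It also fails if it takes over 72 s, if anything falls off the work surface, if the arm or the gripper's body presses on something with over 40 N, if the wrist force passes 120 N, or if a joint passes its speed limit or range.

## Working session

There is one attempt and no reset: what is moved stays moved. The work goes in short steps, Python scripts to look and compute and a tool call to move; the robot and the scene stay as the last step left them, time stands still between calls to the robot, and variables do not carry over. Pictures are saved under pics/ and viewed, at most 10 in all, crops included, and the job is handed in when it is done.

Besides the shell and the picture viewer there is one more tool, called after "Call:" in YAML: its name, and indented under it one key for each argument. apply_moves: Moves the arm, as the interface text tells. Its arguments: {"type":"object","properties":{"steps":{"type":"array","items":{"type":"array","items":{"type":"array","items":{"type":"number"}}}}},"required":["steps"]}

```bash
mkdir -p pics; ls; python3 - <<'E'
from rig import bot
import cv2
for n in("side","top"):
    cv2.imwrite(f"pics/{n}0.png",bot.capture(n)); m=bot.camera_model(n); print(n,m)
s=bot.read_state();print(s)
E
```

```text
pics
side {'intrinsics': array([[417.63420096,   0.        , 317.64165126],
       [  0.        , 417.63420096, 195.58035795],
       [  0.        ,   0.        ,   1.        ]]), 'R': array([[-0.99508788, -0.09637474, -0.02262783],
       [-0.03151993,  0.52512458, -0.85044145],
       [ 0.0938435 , -0.84555076, -0.52558283]]), 't': array([0.49681821, 0.1505412 , 1.0152655 ])}
top {'intrinsics': array([[441.43655743,   0.        , 308.8830774 ],
       [  0.        , 441.43655743, 202.02594511],
       [  0.        ,   0.        ,   1.        ]]), 'R': array([[ 0.02583734, -0.99922305,  0.0297611 ],
       [-0.9881124 , -0.03004061, -0.15076952],
       [ 0.15154642, -0.02551182, -0.98812086]]), 't': array([-0.06701116,  0.52506346,  1.22466167])}
{'time_s': 0.1, 'joint_positions': array([-8.70606692e+01,  3.02746011e+01,  8.21490879e+01, -8.18587319e-04,
        6.76920680e+01, -1.02262359e+01]), 'qvel': array([-0.05981719, -0.12272394, -0.22615751, -0.02369068,  0.04983609,
       -0.09536275]), 'tau': array([-5.62209825e-04, -4.40985811e+01, -1.77150840e+01,  6.34516636e-02,
        5.33858326e-02, -4.16345631e-05]), 'position': array([ 0.14235567, -0.60790142,  0.23265894]), 'tcp_rot': array([[ 9.73714742e-01,  2.27770910e-01, -1.16800322e-04],
       [ 2.27770677e-01, -9.73712714e-01,  2.01700315e-03],
       [ 3.45684683e-04, -1.99058939e-03, -9.99997959e-01]]), 'force': array([-0.49340931, -0.63453898, -0.16376497]), 'moment': array([-0.03727197, -0.01449793,  0.01117471]), 'grasp_force': 0.0, 'opening': 0.999517437344978}
```

View pics/side0.png

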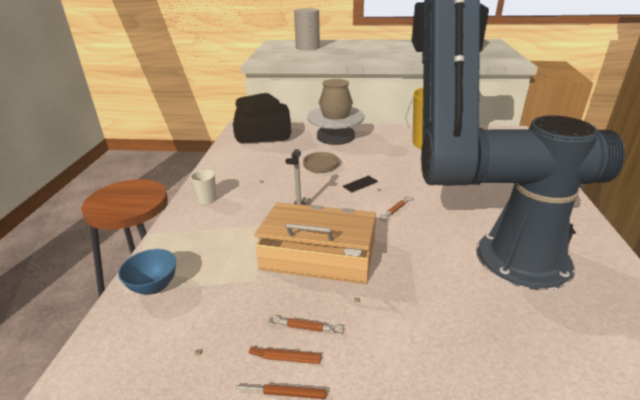

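View pics/top0.png

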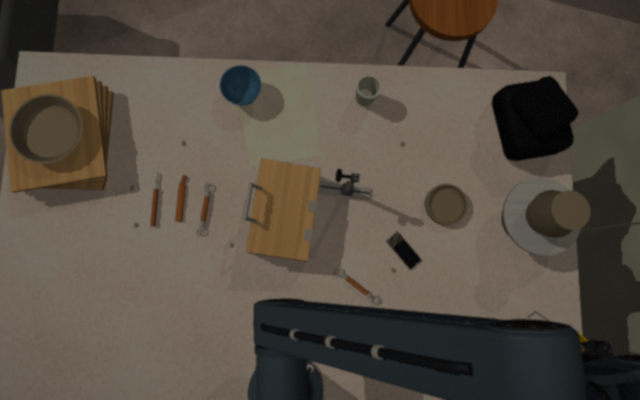

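The side view shows the case at (317,240), its lid slightly ajar, with the handle at (310,231). The rest post is at (297,180). In the top view the case is at (284,210), the handle at (252,202), and the loop tool meant at (206,208). A second loop tool lies at (358,287), to the right. I'll enlarge both views.

```bash
python3 - <<'E'
import cv2
a=cv2.imread("pics/side0.png")[140:350,230:390]; b=cv2.imread("pics/top0.png")[145:270,190:380]
cv2.imwrite("pics/side1.png",cv2.resize(a[:, :],None,fx=2.8,fy=2.8,interpolation=3))
cv2.imwrite("pics/top1.png",cv2.convertScaleAbs(cv2.resize(b,None,fx=4,fy=4,interpolation=3),alpha=1.6))
E
```

```text
(no output)
```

View pics/side1.png

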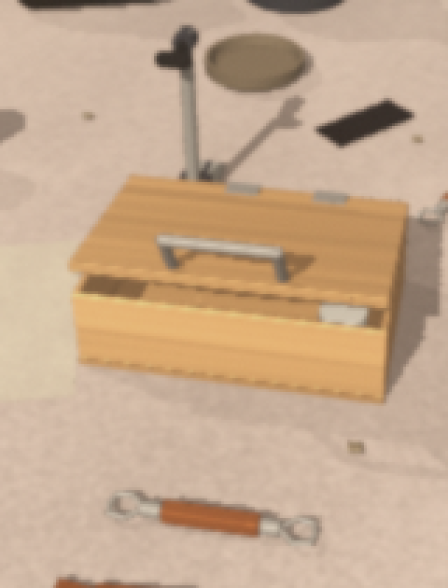

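View pics/top1.png

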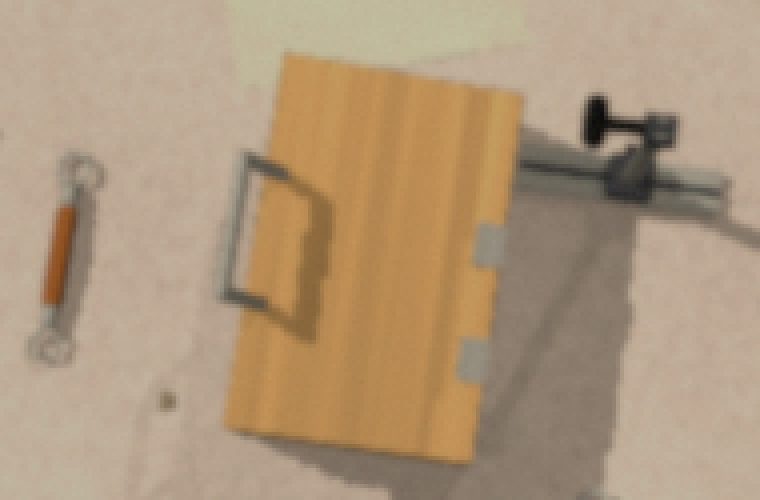

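The side crop gives the lid corners (70,268), (387,305), (408,203) and (133,178), and the handle bar runs (160,241)-(282,253). The top crop gives lid corners (287,52), (524,96), (472,463) and (226,430), the bar (247,155)-(225,296), the head at (596,121) and the tool's handle centred at (59,255). Next I fit the poses.

```bash
cat > h.py <<'E'
import numpy as np, cv2
from rig import bot
from scipy.optimize import least_squares
M={n:bot.camera_model(n) for n in("side","top")}
def proj(n,X):
    m=M[n];c=np.atleast_2d(X)@m["R"].T+m["t"];p=c@m["intrinsics"].T;return p[:,:2]/p[:,2:]
def tri(ps,pt):
    P=[M[n]["intrinsics"]@np.c_[M[n]["R"],M[n]["t"]] for n in("side","top")]
    X=cv2.triangulatePoints(P[0],P[1],np.float64(ps).reshape(2,1),np.float64(pt).reshape(2,1)).ravel();X=X[:3]/X[3]
    return X,np.linalg.norm(proj("side",X)-ps),np.linalg.norm(proj("top",X)-pt)
S=lambda u,v:np.array([230+u/2.8,140+v/2.8]); T=lambda u,v:np.array([190+u/4,145+v/4])
def lid(p,th):
    p=np.float64(p)/1e3;c,s=np.cos(th),np.sin(th)
    return np.array([.085+c*p[0]+s*p[2],p[1],.0755-s*p[0]+c*p[2]])
def world(q,p):
    c,s=np.cos(q[2]),np.sin(q[2]);return np.array([q[0]+c*p[0]-s*p[1],q[1]+s*p[0]+c*p[1],p[2]+q[3]])
E
python3 - <<'E'
from h import *
L=[("side",(-170,130,10),S(70,266)),("side",(-170,-130,10),S(389,300)),("side",(0,130,10),S(133,177)),("side",(0,-130,10),S(409,202)),
("side",(-185,45,48),S(161,241)),("side",(-185,-45,48),S(283,253)),
("top",(-170,130,10),T(287,52)),("top",(0,130,10),T(524,96)),("top",(0,-130,10),T(472,463)),("top",(-170,-130,10),T(226,430)),
("top",(-185,45,48),T(246,156)),("top",(-185,-45,48),T(226,296))]
C=[("side",(-85,130,0),S(80,363)),("side",(-85,-130,0),S(384,403))]
def f(q):
    r=[(proj(n,world(q,lid(p,q[4])))-o).ravel() for n,p,o in L]+[(proj(n,world(q,np.array(p)/1e3))-o).ravel() for n,p,o in C]
    return np.concatenate(r)
r=least_squares(f,[.5,.05,-1.57,0,.2]);q=r.x;print(np.round(q,4),np.degrees(q[2]));print(np.round(r.fun.reshape(-1,2),1).tolist())
print("hinge",world(q,lid((0,0,0),0)),"handle",world(q,lid((-185,0,48),q[4])))
print("rest",world(q,np.array([.091,.095,0])))
for nm,a,b in(("head",S(172,58),T(596,121)),("tool",S(211,519),T(59,255)),("l1",S(125,504),T(82,172)),("l2",S(301,528),T(50,347)),("h1",S(161,513),T(66,207)),("h2",S(260,525),T(52,303)),
 ("bar1",S(161,241),T(246,156)),("bar2",S(283,253),T(226,296))):
    X,e,g=tri(a,b);d=X-[q[0],q[1],q[3]];c,s=np.cos(q[2]),np.sin(q[2]);print(nm,np.round(X,4),round(e,1),round(g,1),"case",np.round([c*d[0]+s*d[1],-s*d[0]+c*d[1],d[2]],4))
np.save("q.npy",q)
E
```

```text
[ 0.495   0.0162 -1.6834 -0.0045  0.127 ] -96.45424970034883
[[-0.6, -1.1], [-0.2, -0.2], [-1.0, -0.7], [-0.6, -0.0], [0.7, 0.2], [-2.0, 0.3], [-0.4, 0.9], [0.5, 0.3], [0.7, 1.1], [-0.2, 0.4], [-0.0, 1.7], [-0.5, 0.3], [0.0, 0.6], [-0.4, 0.4]]
hinge [ 0.48548931 -0.06823927  0.070994  ] handle [0.50543446 0.1080686  0.14203431]
rest [ 0.57921273 -0.08488018 -0.004506  ]
head [ 0.5757 -0.124   0.185 ] 0.3 0.3 case [0.1303 0.096  0.1895]
tool [0.5017 0.2508 0.0035] 0.9 0.5 case [-0.2338 -0.0197  0.008 ]
l1 [ 5.660e-01  2.386e-01 -3.000e-04] 0.1 0.0 case [-0.2289  0.0455  0.0042]
l2 [0.4353 0.2534 0.0027] 0.4 0.2 case [-0.2289 -0.0861  0.0072]
h1 [0.5381 0.2479 0.0033] 0.5 0.3 case [-0.2351  0.0168  0.0078]
h2 [0.4661 0.2537 0.0037] 1.0 0.6 case [-0.2327 -0.0555  0.0082]
bar1 [0.5532 0.103  0.1427] 0.7 0.5 case [-0.0928  0.0481  0.1472]
bar2 [0.4591 0.1119 0.1424] 1.2 0.9 case [-0.091  -0.0465  0.1469]
```

Call:
apply_moves:
  steps:
    - [[3,-4,-7,0,0,3,0.4],[51.7,-61.4,-6.7,0,0,19.6,0.4],[51.7,-61.4,-6.7,0,0,19.6,0.4],[51.7,-61.4,-6.7,0,0,19.6,0.4],[51.7,-61.4,-6.7,0,0,19.6,0.4],[51.7,-61.4,-6.7,0,0,19.6,0.4],[51.7,-61.4,-6.7,0,0,19.6,0.4],[51.7,-61.4,-6.7,0,0,19.6,0.4],[51.7,-61.4,-6.7,0,0,19.6,0.4],[51.7,-61.4,-6.7,0,0,19.6,0.4],[51.7,-61.4,-6.7,0,0,19.6,0.4],[51.7,-61.4,-6.7,0,0,19.6,0.4],[51.7,-61.4,-6.7,0,0,19.6,0.4],[51.7,-61.4,-6.7,0,0,19.6,0.4],[51.7,-61.4,-6.7,0,0,19.6,0.4],[51.7,-61.4,-6.7,0,0,19.6,0.4],[51.7,-61.4,-6.7,0,0,19.6,0.4]]

```text
time_s: 2.22
position: [0.5054, 0.1056, 0.3005]
tcp_rot: [[0.993, -0.114, -0.001], [-0.114, -0.993, -0.0], [-0.001, 0.0, -1.0]]
force: [0.5, -0.6, 0.4]
opening: 0.702
grasp_force: 0.0
```

Call:
apply_moves:
  steps:
    - [[0,-0.2,5,0,0,0,0.4],[0,-0.2,9,0,0,0,0.4],[0,-0.2,12,0,0,0,0.4],[0,-0.2,14,0,0,0,0.4],[0,-0.2,15.2,0,0,0,0.4],[0,-0.2,16.1,0,0,0,0.4],[0,-0.2,16.1,0,0,0,0.4]]

```text
time_s: 3.1
position: [0.5061, 0.1088, 0.1395]
tcp_rot: [[0.994, -0.113, -0.0], [-0.113, -0.994, -0.0], [-0.0, 0.0, -1.0]]
force: [-0.4, -0.6, -0.8]
opening: 0.702
grasp_force: 0.0
```

```bash
python3 - <<'E'
from h import *
s=bot.read_state();print(s["position"],s["force"],s["opening"])
a=bot.capture("side")[180:300,230:400];b=bot.capture("top")[150:270,190:360]
f=lambda i:cv2.resize(i,None,fx=2.3,fy=4,interpolation=3)
cv2.imwrite("pics/g.png",np.hstack([f(a),cv2.convertScaleAbs(f(b),alpha=1.6)]))
E
```

```text
[0.50610247 0.10878731 0.13946032] [-0.42735117 -0.64724583 -0.75522191] 0.701638706827884
```

View pics/g.png

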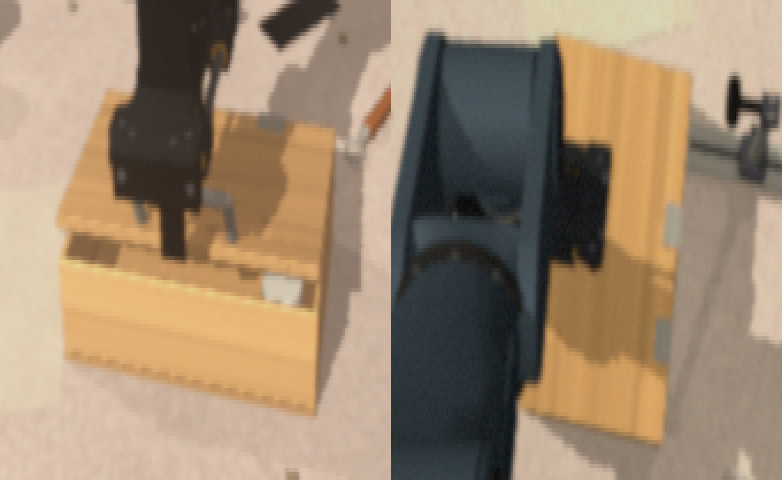

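The left half (side view) shows the fingers straddling the bar, with the near finger at (173,220) and the bar's legs at (140,210) and (232,215) either side of it. I can close now.

Call:
apply_moves:
  steps:
    - [[0,0,0,0,0,0,-1],[0,0,0,0,0,0,-1],[0,0,0,0,0,0,-1],[0,0,0,0,0,0,-1],[0,0,0,0,0,0,-1],[0,0,0,0,0,0,-1],[0,0,0,0,0,0,-1]]

```text
time_s: 4.08
position: [0.5065, 0.1118, 0.1399]
tcp_rot: [[0.993, -0.115, 0.001], [-0.115, -0.993, 0.005], [0.001, -0.005, -1.0]]
force: [0.9, 10.0, 0.8]
opening: 0.103
grasp_force: 30.0
```

```bash
python3 - <<'E'
from h import *
th0=.127
P=lambda t:np.array([-.185*np.cos(t)+.048*np.sin(t),.185*np.sin(t)+.048*np.cos(t)])
for t in np.r_[np.arange(.127,1.62,.1),np.arange(1.62,2.2,.04)]:
    d=(P(t)-P(th0))*100;print(round(t,2),"y%.2f z%.2f"%(d[0],-d[1]))
E
```

```text
0.13 y0.00 z-0.00
0.23 y0.80 z-1.74
0.33 y1.77 z-3.38
0.43 y2.89 z-4.93
0.53 y4.17 z-6.35
0.63 y5.58 z-7.64
0.73 y7.11 z-8.78
0.83 y8.75 z-9.76
0.93 y10.48 z-10.57
1.03 y12.28 z-11.21
1.13 y14.13 z-11.66
1.23 y16.03 z-11.93
1.33 y17.94 z-12.01
1.43 y19.84 z-11.89
1.53 y21.73 z-11.59
1.62 y23.45 z-11.14
1.66 y24.17 z-10.89
1.7 y24.89 z-10.62
1.74 y25.59 z-10.32
1.78 y26.28 z-10.00
1.82 y26.96 z-9.64
1.86 y27.62 z-9.26
1.9 y28.27 z-8.85
1.94 y28.90 z-8.42
1.98 y29.51 z-7.96
2.02 y30.10 z-7.48
2.06 y30.67 z-6.97
2.1 y31.23 z-6.44
2.14 y31.76 z-5.89
2.18 y32.27 z-5.32
```

Call:
apply_moves:
  steps:
    - [[0,-0.3,0,0,0,0,-1],[0,0.1,-0.85,0,0,0,-1],[0,0.5,-1.74,0,0,0,-1],[0,1.47,-3.38,0,0,0,-1],[0,2.59,-4.93,0,0,0,-1],[0,3.87,-6.35,0,0,0,-1],[0,5.28,-7.64,0,0,0,-1],[0,6.81,-8.78,0,0,0,-1],[0,8.45,-9.76,0,0,0,-1],[0,8.45,-9.76,0,0,0,-1]]

```text
time_s: 5.32
position: [0.4962, 0.0243, 0.2403]
tcp_rot: [[0.993, -0.114, 0.002], [-0.114, -0.993, 0.001], [0.001, -0.001, -1.0]]
force: [-2.6, 5.2, 10.3]
opening: 0.108
grasp_force: 30.0
```

Call:
apply_moves:
  steps:
    - [[0,0,-0.35,0,0,0,-1],[0,1.55,-1.14,0,0,0,-1],[0,3.4,-1.8,0,0,0,-1],[0,5.3,-2.27,0,0,0,-1],[0,7.2,-2.55,0,0,0,-1],[0,9.2,-2.65,0,0,0,-1],[0,9.2,-2.65,0,0,0,-1]]

```text
time_s: 6.2
position: [0.4853, -0.0683, 0.2647]
tcp_rot: [[0.993, -0.114, -0.002], [-0.114, -0.993, -0.001], [-0.002, 0.002, -1.0]]
force: [-2.7, -0.1, 4.8]
opening: 0.1
grasp_force: 30.0
```

Call:
apply_moves:
  steps:
    - [[0,0.9,-0.1,0,0,0,-1],[0,1.9,-0.03,0,0,0,-1],[0,2.9,0.1,0,0,0,-1],[0,3.8,0.27,0,0,0,-1],[0,4.7,0.48,0,0,0,-1],[0,5.5,0.72,0,0,0,-1],[0,5.9,0.85,0,0,0,-1],[0,6.2,1.0,0,0,0,-1]]

```text
time_s: 7.2
position: [0.4785, -0.1284, 0.2533]
tcp_rot: [[0.994, -0.112, -0.002], [-0.112, -0.994, -0.0], [-0.002, 0.0, -1.0]]
force: [-5.2, 2.3, 5.2]
opening: 0.102
grasp_force: 30.0
```

Call:
apply_moves:
  steps:
    - [[-0.08,0.3,0.05,0,0,0,-1],[-0.15,0.7,0.15,0,0,0,-1],[-0.15,0.7,0.15,0,0,0,-1],[-0.15,0.7,0.15,0,0,0,-1]]

```text
time_s: 7.7
position: [0.4775, -0.1347, 0.2514]
tcp_rot: [[0.994, -0.112, 0.0], [-0.112, -0.994, 0.0], [0.0, -0.0, -1.0]]
force: [2.4, 3.2, -9.9]
opening: 0.103
grasp_force: 30.0
```

```bash
cat > f.py <<'E'
from h import *
s=bot.read_state();p,F=s["position"],s["force"]
ex=np.array([-.112,-.994]);ey=np.array([.994,-.112])
X=(p[:2]-[.4853,-.0683])@ex;Z=p[2]-.0736;a=np.arctan2(X,Z);R=np.hypot(X,Z)
t=np.array([np.cos(a),-np.sin(a)]);n=np.array([np.sin(a),np.cos(a)]);f=np.array([F[:2]@ex,F[2]])
print("t",s["time_s"],"th %.3f R %.4f tang %.2f rad %.2f side %.2f"%(1.317+a,R,f@t,f@n,F[:2]@ey))
for d in(.01,.02,.03,.04,.06):print(d,"move y,z cm",np.round(19.1*np.array([np.sin(a+d)-np.sin(a),np.cos(a)-np.cos(a+d)]),2))
E
python3 f.py
```

```text
t 7.7 th 1.677 R 0.1899 tang 0.28 rad -10.52 side 2.08
0.01 move y,z cm [0.18 0.07]
0.02 move y,z cm [0.36 0.14]
0.03 move y,z cm [0.53 0.21]
0.04 move y,z cm [0.71 0.28]
0.06 move y,z cm [1.06 0.44]
```

Call:
apply_moves:
  steps:
    - [[0.05,0.27,0.2,0,0,0,-1],[0.05,0.53,0.3,0,0,0,-1],[0.05,0.53,0.3,0,0,0,-1],[0.05,0.53,0.3,0,0,0,-1]]

```text
time_s: 8.2
position: [0.477, -0.1402, 0.2491]
tcp_rot: [[0.994, -0.112, -0.0], [-0.112, -0.994, -0.0], [-0.0, 0.0, -1.0]]
force: [1.0, 3.4, -5.8]
opening: 0.104
grasp_force: 30.0
```

```bash
python3 f.py
```

```text
t 8.2 th 1.708 R 0.1898 tang -1.01 rad -6.69 side 0.66
0.01 move y,z cm [0.18 0.07]
0.02 move y,z cm [0.35 0.15]
0.03 move y,z cm [0.53 0.23]
0.04 move y,z cm [0.7  0.31]
0.06 move y,z cm [1.05 0.47]
```

Call:
apply_moves:
  steps:
    - [[0,0.27,0.16,0,0,0,-1],[0,0.53,0.29,0,0,0,-1],[0,0.53,0.29,0,0,0,-1],[0,0.53,0.29,0,0,0,-1]]

```text
time_s: 8.7
position: [0.4763, -0.146, 0.2465]
tcp_rot: [[0.994, -0.112, -0.0], [-0.112, -0.994, -0.001], [-0.0, 0.001, -1.0]]
force: [-2.4, 1.2, -1.4]
opening: 0.103
grasp_force: 30.0
```

```bash
python3 f.py
```

```text
t 8.7 th 1.742 R 0.1897 tang -0.32 rad -1.64 side -2.56
0.01 move y,z cm [0.17 0.08]
0.02 move y,z cm [0.35 0.16]
0.03 move y,z cm [0.52 0.24]
0.04 move y,z cm [0.69 0.33]
0.06 move y,z cm [1.03 0.5 ]
```

Call:
apply_moves:
  steps:
    - [[-0.03,0.26,0.12,0,0,0,-1],[-0.03,0.52,0.25,0,0,0,-1],[-0.03,0.52,0.25,0,0,0,-1],[-0.03,0.52,0.25,0,0,0,-1]]

```text
time_s: 9.2
position: [0.4757, -0.1512, 0.244]
tcp_rot: [[0.994, -0.112, 0.0], [-0.112, -0.994, -0.001], [0.001, 0.001, -1.0]]
force: [-2.8, -0.2, -0.0]
opening: 0.1
grasp_force: 30.0
```

```bash
python3 f.py
```

```text
t 9.2 th 1.772 R 0.1897 tang 0.44 rad 0.22 side -2.71
0.01 move y,z cm [0.17 0.08]
0.02 move y,z cm [0.34 0.17]
0.03 move y,z cm [0.51 0.26]
0.04 move y,z cm [0.68 0.35]
0.06 move y,z cm [1.01 0.53]
```

Call:
apply_moves:
  steps:
    - [[-0.05,0.26,0.13,0,0,0,-1],[-0.05,0.51,0.26,0,0,0,-1],[-0.05,0.51,0.26,0,0,0,-1],[-0.05,0.51,0.26,0,0,0,-1]]

```text
time_s: 9.7
position: [0.4751, -0.1559, 0.2413]
tcp_rot: [[0.994, -0.112, 0.001], [-0.112, -0.994, -0.001], [0.001, 0.001, -1.0]]
force: [-0.3, 1.2, 0.2]
opening: 0.106
grasp_force: 30.0
```

```bash
python3 f.py
```

```text
t 9.7 th 1.802 R 0.1895 tang -1.11 rad -0.33 side -0.43
0.01 move y,z cm [0.17 0.09]
0.02 move y,z cm [0.34 0.18]
0.03 move y,z cm [0.5  0.27]
0.04 move y,z cm [0.67 0.37]
0.06 move y,z cm [1.   0.56]
```

Call:
apply_moves:
  steps:
    - [[0,0.17,0.09,0,0,0,-1],[0,0.34,0.18,0,0,0,-1],[0,0.34,0.18,0,0,0,-1],[0,0.34,0.18,0,0,0,-1]]

```text
time_s: 10.2
position: [0.4747, -0.1588, 0.2396]
tcp_rot: [[0.994, -0.112, 0.001], [-0.112, -0.994, -0.0], [0.001, -0.0, -1.0]]
force: [1.8, 3.6, 4.1]
opening: 0.106
grasp_force: 30.0
```

```bash
python3 f.py
```

```text
t 10.2 th 1.819 R 0.1894 tang -5.29 rad 1.73 side 1.36
0.01 move y,z cm [0.17 0.09]
0.02 move y,z cm [0.33 0.19]
0.03 move y,z cm [0.5  0.28]
0.04 move y,z cm [0.66 0.38]
0.06 move y,z cm [0.99 0.58]
```

Call:
apply_moves:
  steps:
    - [[0,0.1,0.05,0,0,0,-1],[0,0.17,0.09,0,0,0,-1],[0,0.17,0.09,0,0,0,-1],[0,0.17,0.09,0,0,0,-1]]

```text
time_s: 10.7
position: [0.4745, -0.1605, 0.2386]
tcp_rot: [[0.994, -0.112, 0.001], [-0.112, -0.994, 0.0], [0.001, -0.0, -1.0]]
force: [2.7, 3.2, 4.8]
opening: 0.105
grasp_force: 30.0
```

```bash
python3 f.py|head -1; python3 - <<'E'
from h import *
a=bot.capture("side")[150:290,230:390];b=bot.capture("top")[140:280,240:400]
f=lambda i:cv2.convertScaleAbs(cv2.resize(i,None,fx=2.5,fy=4,interpolation=3),alpha=1.3)
cv2.imwrite("pics/c.png",np.hstack([f(a),f(b)]))
E
```

```text
t 10.7 th 1.830 R 0.1893 tang -5.34 rad 2.46 side 2.37
```

View pics/c.png

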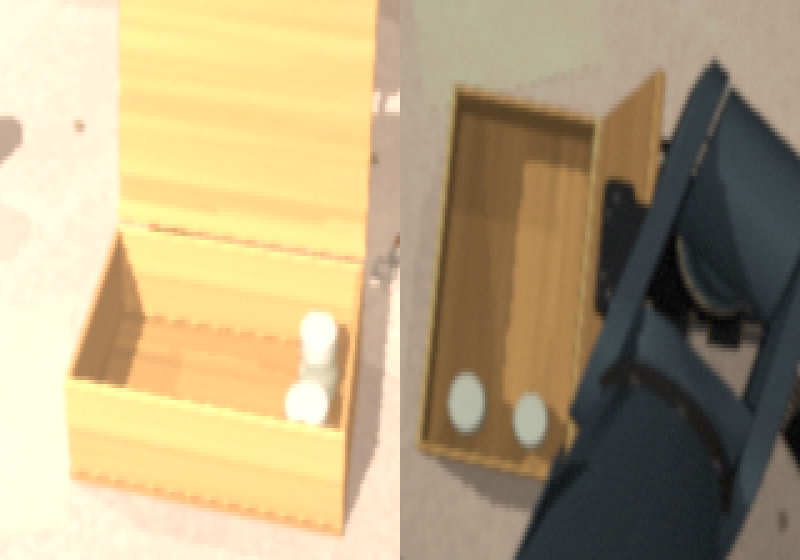

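The right half shows the lid's back edge at (660,80), just touching the black head at (668,145). That matches the force rise I felt from about 1.805 rad. I'll press on in small steps.

Call:
apply_moves:
  steps:
    - [[-0.03,0.1,0.05,0,0,0,-1],[-0.03,0.25,0.12,0,0,0,-1],[-0.03,0.25,0.12,0,0,0,-1],[-0.03,0.25,0.12,0,0,0,-1]]

```text
time_s: 11.3
position: [0.4741, -0.1626, 0.2374]
tcp_rot: [[0.994, -0.113, 0.002], [-0.113, -0.994, 0.001], [0.002, -0.001, -1.0]]
force: [3.9, 4.1, 3.6]
opening: 0.098
grasp_force: 30.0
```

```bash
python3 f.py
```

```text
t 11.3 th 1.843 R 0.1893 tang -5.75 rad 0.82 side 3.43
0.01 move y,z cm [0.16 0.1 ]
0.02 move y,z cm [0.33 0.2 ]
0.03 move y,z cm [0.49 0.29]
0.04 move y,z cm [0.65 0.4 ]
0.06 move y,z cm [0.97 0.6 ]
```

Call:
apply_moves:
  steps:
    - [[0.03,0.12,0.07,0,0,0,-1],[0.06,0.25,0.15,0,0,0,-1],[0.06,0.25,0.15,0,0,0,-1],[0.06,0.25,0.15,0,0,0,-1]]

```text
time_s: 11.8
position: [0.4739, -0.1648, 0.2359]
tcp_rot: [[0.994, -0.112, 0.001], [-0.112, -0.994, 0.001], [0.0, -0.002, -1.0]]
force: [3.1, 5.2, 5.9]
opening: 0.102
grasp_force: 30.0
```

```bash
python3 f.py
```

```text
t 11.8 th 1.857 R 0.1892 tang -7.73 rad 2.27 side 2.49
0.01 move y,z cm [0.16 0.1 ]
0.02 move y,z cm [0.33 0.2 ]
0.03 move y,z cm [0.49 0.3 ]
0.04 move y,z cm [0.65 0.41]
0.06 move y,z cm [0.96 0.62]
```

Call:
apply_moves:
  steps:
    - [[0,0.1,0.06,0,0,0,-1],[0,0.2,0.12,0,0,0,-1],[0,0.2,0.12,0,0,0,-1],[0,0.2,0.12,0,0,0,-1],[0,0.2,0.12,0,0,0,-1],[0,0.2,0.12,0,0,0,-1],[0,0.2,0.12,0,0,0,-1]]

```text
time_s: 12.68
position: [0.4737, -0.1664, 0.2349]
tcp_rot: [[0.994, -0.113, 0.001], [-0.113, -0.994, 0.002], [0.001, -0.002, -1.0]]
force: [3.0, 6.1, 7.2]
opening: 0.103
grasp_force: 30.0
```

```bash
python3 f.py
```

```text
t 12.675 th 1.867 R 0.1892 tang -9.24 rad 2.81 side 2.28
0.01 move y,z cm [0.16 0.1 ]
0.02 move y,z cm [0.32 0.2 ]
0.03 move y,z cm [0.48 0.31]
0.04 move y,z cm [0.64 0.41]
0.06 move y,z cm [0.96 0.63]
```

Call:
apply_moves:
  steps:
    - [[0,0,0,0,0,0,-0.6],[0,0,0,0,0,0,-0.35],[0,0,0,0,0,0,-0.35],[0,0,0,0,0,0,-0.35],[0,0,0,0,0,0,-0.35]]

```text
time_s: 13.3
position: [0.4733, -0.168, 0.2344]
tcp_rot: [[0.994, -0.112, -0.0], [-0.112, -0.994, -0.001], [-0.0, 0.001, -1.0]]
force: [0.5, 0.5, 0.0]
opening: 0.326
grasp_force: 0.0
```

```bash
python3 f.py|head -1
```

```text
t 13.3 th 1.875 R 0.1895 tang -0.48 rad -0.24 side 0.45
```

Call:
apply_moves:
  steps:
    - [[0,0,-2,0,0,0,-0.35],[0,0,-6,0,0,0,-0.35],[0,0,-10,0,0,0,-0.35],[-0.3,-5,-10,0,0,0,-0.35],[-0.6,-11,-10,0,0,0,0.15],[-1,-17,-10,0,0,0,0.15],[-1.3,-23,-10,0,0,0,0.15],[-1.5,-29,-10,0,0,0,0.15],[-1.7,-35,-8,0,0,0,0.15],[-1.8,-39,-4,0,0,0,0.15],[-1.8,-42,2,0,0,0,0.15],[-1.8,-42,8,0,0,0,0.15],[-1.8,-42,12,0,0,0,0.15],[-1.8,-42,13.4,0,0,0,0.15],[-1.8,-42,13.4,0,0,0,0.15]]

```text
time_s: 15.18
position: [0.5029, 0.2517, 0.1003]
tcp_rot: [[0.994, -0.112, -0.001], [-0.112, -0.994, -0.0], [-0.001, 0.0, -1.0]]
force: [-0.2, 0.2, 0.5]
opening: 0.579
grasp_force: 0.0
```

```bash
python3 - <<'E'
from h import *
a=bot.capture("side")[150:400,230:390];b=bot.capture("top")[145:270,140:390]
cv2.imwrite("pics/d1.png",cv2.resize(a,None,fx=2.4,fy=2.4,interpolation=3))
cv2.imwrite("pics/d2.png",cv2.convertScaleAbs(cv2.resize(b,None,fx=3.2,fy=3.2,interpolation=3),alpha=1.5))
E
```

```text
(no output)
```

View pics/d1.png

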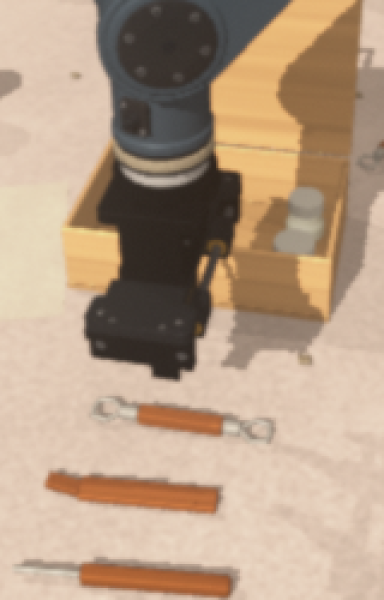

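View pics/d2.png

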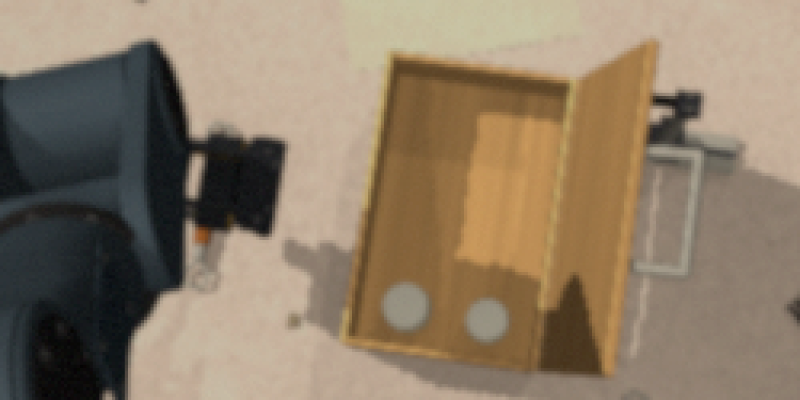

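The side view shows the loop tool's handle at (180,418), in line below the fingers. The top view shows the lid staying back against the head at (655,105), with the case floor free for y above the jars.

```bash
python3 - <<'E'
from h import *
for n,X in(("side",(.5029,.2517,.009)),("top",(.5029,.2517,.011)),("side",(.5029,.2467,.009)),("side",(.4979,.2517,.009)),("top",(.4979,.2517,.011))):print(n,X,proj(n,X))
print(S(211,519),(305,324.2),T(59,255))
q=np.load("q.npy")
for p in((-.085,.13,.075),(-.085,-.13,.075),(.085,.13,.075)):
    X=world(np.r_[q[:3],0],np.array(p));print(X,proj("top",X))
print([(140+u/3.2,145+v/3.2) for u,v in((391,53),(343,342),(574,82))])
E
```

```text
side (0.5029, 0.2517, 0.009) [[303.76539861 323.70714718]]
top (0.5029, 0.2517, 0.011) [[203.92376429 208.53341722]]
side (0.5029, 0.2467, 0.009) [[304.07149047 321.77783717]]
side (0.4979, 0.2517, 0.009) [[306.21840346 323.85628639]]
top (0.4979, 0.2517, 0.011) [[203.81731276 210.23737054]]
[305.35714286 325.35714286] (305, 324.2) [204.75 208.75]
[0.63377503 0.08606998 0.075     ] [[261.20382256 161.20600488]]
[0.37542293 0.11529653 0.075     ] [[246.47528722 253.08948005]]
[ 0.61466536 -0.08285255  0.075     ] [[320.89164419 169.74113817]]
[(262.1875, 161.5625), (247.1875, 251.875), (319.375, 170.625)]
```

Call:
apply_moves:
  steps:
    - [[-0.2,0,4,0,0,0,0.15],[-0.2,0,7,0,0,0,0.15],[-0.2,0,8.2,0,0,0,0.15],[-0.2,0,8.6,0,0,0,0.15],[-0.2,0,8.6,0,0,0,-1],[-0.2,0,8.6,0,0,0,-1],[-0.2,0,8.6,0,0,0,-1],[-0.2,0,8.6,0,0,0,-1],[-0.2,0,8.6,0,0,0,-1],[-0.2,0,8.6,0,0,0,-1],[-0.2,0,8.6,0,0,0,-1]]

```text
time_s: 16.65
position: [0.5008, 0.2521, 0.0148]
tcp_rot: [[0.994, -0.112, 0.0], [-0.112, -0.994, 0.0], [0.0, -0.0, -1.0]]
force: [0.5, -0.0, 3.3]
opening: 0.157
grasp_force: 30.0
```

Call:
apply_moves:
  steps:
    - [[0,0,-3,0,0,0,-1],[0,0,-8,0,0,0,-1],[0,2,-13,0,0,0,-1],[1.5,6,-14,0,0,0,-1],[3,11,-14,0,0,0,-1],[4.5,16,-14,0,0,0,-1],[5.3,19.5,-14,0,0,0,-1],[5.3,21,-14,0,0,0,-1],[5.3,21,-12,0,0,0,-1],[5.3,21,-10,0,0,0,-1],[5.3,21,-10,0,0,0,-1]]

```text
time_s: 18.02
position: [0.5279, 0.0384, 0.1132]
tcp_rot: [[0.994, -0.111, -0.005], [-0.111, -0.994, 0.001], [-0.005, -0.0, -1.0]]
force: [-1.2, 0.9, -0.2]
opening: 0.156
grasp_force: 30.0
```

```bash
python3 - <<'E'
from h import *
a=bot.capture("side")[150:300,230:390];b=bot.capture("top")[140:290,230:390]
f=lambda i:cv2.convertScaleAbs(cv2.resize(i,None,fx=2.5,fy=2.5,interpolation=3),alpha=1.2)
cv2.imwrite("pics/e.png",np.hstack([f(a),f(b)]))
E
```

```text
(no output)
```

View pics/e.png

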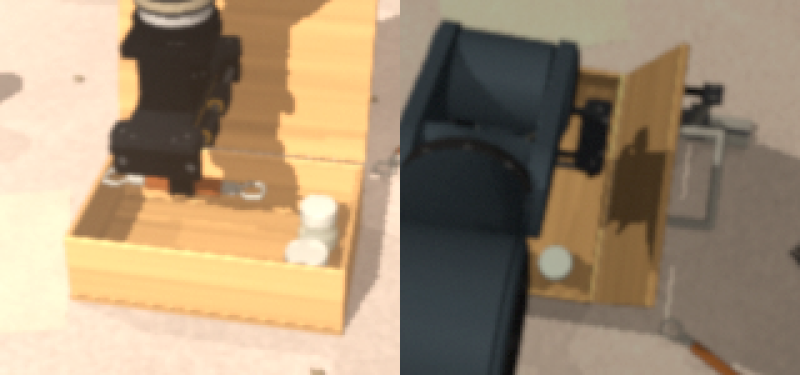

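The tool is held level above the free part, spanning (110,180)-(262,190) in the side half, clear of the jars at (305,230). I'll lower it now.

Call:
apply_moves:
  steps:
    - [[0,0,2,0,0,0,-1],[0,0,4,0,0,0,-1],[0,0,5.5,0,0,0,-1],[0,0,7,0,0,0,-1],[0,0,8,0,0,0,-1],[0,0,8.7,0,0,0,-1],[0,0,8.9,0,0,0,-1],[0,0,8.9,0,0,0,-1],[0,0,8.9,0,0,0,-1]]

```text
time_s: 19.25
position: [0.5301, 0.0374, 0.0259]
tcp_rot: [[0.994, -0.112, 0.001], [-0.112, -0.994, -0.0], [0.001, 0.0, -1.0]]
force: [0.5, -0.3, -1.0]
opening: 0.157
grasp_force: 30.0
```

Call:
apply_moves:
  steps:
    - [[0,0,0.2,0,0,0,-1],[0,0,0.35,0,0,0,-1],[0,0,0.35,0,0,0,-1],[0,0,0.35,0,0,0,-1],[0,0,0.35,0,0,0,-0.4],[0,0,0.35,0,0,0,-0.2],[0,0,0.35,0,0,0,-0.2],[0,0,0.35,0,0,0,-0.2],[0,0,0.35,0,0,0,-0.2],[0,0,-1,0,0,0,-0.2],[0,0,-4,0,0,0,-0.2],[0,0,-9,0,0,0,-0.2],[0,0,-15,0,0,0,-0.2],[0,-6,-19,0,0,0,-0.2],[0,-12,-19,0,0,0,-0.2],[0,-18,-19,0,0,0,-0.2],[0,-22,-19,0,0,0,-0.2],[0,-22,-19,0,0,0,-0.2]]

```text
time_s: 21.5
position: [0.5541, 0.2592, 0.2165]
tcp_rot: [[0.994, -0.107, 0.002], [-0.107, -0.994, 0.001], [0.002, -0.001, -1.0]]
force: [-0.3, -0.8, 0.8]
opening: 0.399
grasp_force: 0.0
```

```bash
python3 - <<'E'
from h import *
a=bot.capture("side")[150:300,230:390];b=bot.capture("top")[140:290,230:390]
f=lambda i:cv2.convertScaleAbs(cv2.resize(i,None,fx=2.5,fy=2.5,interpolation=3),alpha=1.2)
cv2.imwrite("pics/z.png",np.hstack([f(a),f(b)]))
E
```

```text
(no output)
```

View pics/z.png

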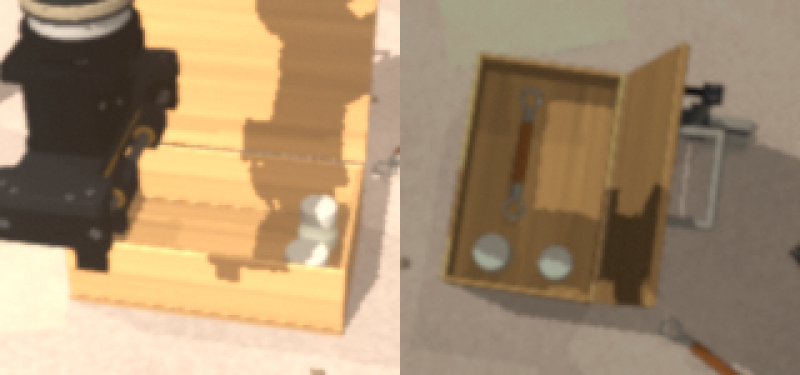

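The tool lies flat on the case bottom, from (532,95) to (513,210) in the right half. The jars are untouched and the lid still leans on the head at (688,90). I'll hand the job in.

```bash
python3 -c "
from rig import bot
print(bot.hand_in())"
```

```text
the job is handed in; nothing more can be done
None
```

I pressed the lid into the rubber head (about 10 N by estimate; the head's force can't be read directly) and it stayed leaning there when released. The loop tool lies flat in the free part of the case, and I handed the job in at about 22 s; no verdict was returned.

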